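# Put the reagent bottle in the desiccator and shut its heavy cover

## Task

Stand the amber dropper bottle upright on the bare metal deck inside the open desiccator, in the space between the beaker and the vial. Then lower the heavy cover by its front ledge, keeping it under control all the way down so that it never drops, and press it fully shut until the hook catch on its right side snaps behind the pin. Leave the beaker, the vial, and the flask, measuring cylinder and wash bottle on the bench standing where they are.

Things in the scene. Friction and masses are not known exactly. Their poses are not given: they have to be found in the camera images.
- desiccator: Fixed bench desiccator: white steel tray 160 deep (x), 260 wide (y), 50 high, walls 10, grey cover hinged along its far edge. Origin: middle of its underside, on the bench; x from front to hinge, level, away from the robot; y left; z up. An aluminium desiccant cassette, 14 high, fills the front inside, x -68 to -22, y -100 to 100; bare deck behind it, x -22 to 70, y -120 to 120.
- deck (a point): Point on the deck (20 mm above the bench) 25 mm towards the hinge from the tray's middle: the free space between beaker and vial. The open cover leans over it, so a tool pointing straight down hits the cover; fingers pointing forward and down along the desiccator's x, 35 degrees from vertical, go in under it.
- cover (a joint): Angle of the heavy cover (1.0 to 1.7 kg), rad: 0 shut, 1.22 open stop; starts at 1.03 to 1.2 and stays there. Pushed below about 0.9 it falls shut unless held up (5 to 10 N at the ledge). Lowered with care it stops ajar at 0.08 to 0.13, the catch riding on its pin; a further push down near the ledge of 5 to 12 N snaps it shut.
- cover_hinge (a point): Middle of the hinge line (along the desiccator's y), 90 mm behind the tray's middle, 50 mm above the bench. Axes turn with the cover and equal the desiccator's when shut. The shut cover is a box open below, from 10 to 170 mm in front of this line, 260 wide, its flat top 70 mm above it.
- ledge (a point): Middle of the front edge of the push ledge, a rounded lip 12 thick, 130 wide (y), that carries the cover's flat top 34 mm forward past its front wall; half-way through its thickness. In the cover's frame 204 mm in front of and 64 mm above the hinge line; shut, it is 114 mm above the bench. Its x points back into the cover. Nothing below the ledge or above the top.
- keeper (a joint): Angle of the sprung keeper in the hook plate on the cover's right (-y) side near the front, rad: about 0 at rest and when closed behind the pin, pushed to about 0.2 while the 10 mm pin of the tray's right wall passes, then it flips back. It needs no touching.
- bottle_mid (a point): Amber dropper bottle with grey teat, the thing to put away: 31 across, 86 tall, 50 g. Point on its axis 43 mm above its foot; z is its upright axis. Its straight body, 31 across, reaches 50 mm above the foot: take it 30 to 45 mm above the foot. Starts upright on the bench, left or right of the desiccator.
- beaker_mid (a point): Small clear beaker, 52 across, 60 tall, standing on the deck left or right of the free space, about 80 mm from the tray's middle line. Point on its axis 30 mm above its foot. Leave it standing.
- vial_mid (a point): White-capped vial, 25 across, 53 tall, standing on the deck on the other side of the free space. Point on its axis 26 mm above its foot. Leave it standing.
- flask_mid (a point): Clear conical flask, 67 across, 104 tall, on the bench at the side where the bottle is not. Point on its axis 52 mm above its foot. Leave it standing.
- cylinder_mid (a point): Clear measuring cylinder with a six-sided foot, 46 x 54 x 144, standing on the bench close behind the bottle, 65 to 90 mm from it on the side away from the robot. Point on its axis 72 mm above its foot. Leave it standing.
- wash_bottle_mid (a point): White wash bottle with bent spout, 63 x 55 x 195, on the bench at the right, farther back (the nearest of those there). Point on its axis 97 mm above its foot. Leave it standing.

How it is judged:
By the outcome, as a careful person would: the job done as asked, in the order asked, and still so for the second after the job is handed in, with the robot touching nothing.
It also fails if it takes over 72 s, if anything falls off the work surface, if the arm or the gripper's body presses on something with over 40 N, if the wrist force passes 120 N, or if a joint passes its speed limit or range.

## Robot

A 7-joint arm with a two-finger parallel gripper is mounted at the origin on a cart in front of the work surface, level with it; the furniture and walls round the work are solid. World frame = base frame: x ahead of the robot, y to its left, z up, the work surface at z = 0. Lengths are in m, angles in rad, forces in N, time in s.
With the tool pointing down it reaches from about 0.425 to 0.875 m from the base axis. Payload 8.4 kg.
Tool frame: the origin (TCP) lies at the very end of the fingers, on their centre line; the grasp point (between the pads) lies 19 mm behind it (robot.grip_depth is the distance from the TCP to the grasp point, in m); z points along the fingers, y is the line along which they close (so a half turn about z gives the same grasp; the last joint's range is limited). The gripper opens to 87 mm and grips with 3 to 60 N. Pads are 19 mm wide; open, the fingers measure 117 mm over their backs; the gripper's body (75 mm by 190 mm) begins 51 mm behind the grasp point.
Start: joints at [-1.328, 0.333, 0.04, 1.465, -0.013, 1.343, -0.059], TCP at [0.218, 0.612, 0.223] pointing down, gripper open.
Joint ranges: [-2.58, 2.58], [-0.38, 2.09], [-1.3, 1.39], [0.25, 2.4], [-1.5, 4.64], [0.08, 2.09], [-2.65, 2.65]. Speed limits (rad/s): [2.22, 2.22, 2.79, 2.79, 3.14, 3.14, 3.14].

## Interface

Orientations are given as [roll, pitch, yaw] about the fixed x, y, z axes, in that order (R = Rz(yaw) Ry(pitch) Rx(roll)).
In Python, from rig import robot gives the robot as it stands. The module is installed in compiled form; this text tells all that it offers. Calls block until the motion is done:
- robot.goto(position, orientation): joint-space move of the TCP to a pose.
- robot.line_to(position, attitude=None, feed=0.15, force_limit=None): straight line of the TCP; attitude=None keeps the orientation; feed is the mean speed in m/s. With force_limit (N) it stops when the force on the tool has changed by that much, and returns True; else False.
- robot.move_joints(angles): joint-space move.
- robot.grip(opening, newtons=None): finger opening in m; newtons is the grip in N (None keeps the last); returns when the fingers have stopped.
- robot.wait(seconds).
- robot.ik(position, orientation): joint angles nearest the present ones, or None.
- robot.grab_frame(name): name is "side" or "top" or "wrist"; returns a dict with "image" (384x512x3 uint8, blue, green, red), "depth" (384x512 float32, m along the optical axis (not along the pixel's ray), 0 where there is no reading), "fx", "fy", "cx", "cy" (pixels), "R" (3x3) and "t" (3): a world point X has camera coordinates R X + t; the wrist camera has in their place "hand_eye" (4x4, takes a point from camera to tool coordinates, whose origin is the TCP and whose axes are the flange's). Camera axes: x right, y down, z forward; pixel columns grow to the right and rows downward; lengths in m; the calibration is good to about 2 mm. The wrist camera is an equidistant fisheye: a pixel r from the principal point sees the ray r / f radians off the axis. A picture is of the moment at which its call begins: read the wrist's pose just before it.
A pose or a line that the arm cannot do raises robot.PlanningError and nothing moves.
- robot.close_job(): hands the job in; it is judged then, once.
Readings, each from a call of its own:
- robot.get_t(): time.
- robot.get_joints(): joint angles.
- robot.get_joint_velocities(): joint speeds.
- robot.get_effort(): joint torques, N m.
- robot.get_tcp_pos(): TCP position.
- robot.get_tool_rot(): TCP orientation.
- robot.get_force(): force on the tool from outside, world axes, zero at the start.
- robot.get_wrist_torque(): the same for the moment, N m.
- robot.get_width(): finger opening in m.
- robot.get_finger_force(): force on a finger pad.
Only numpy, scipy, OpenCV 4.12 (cv2) and the standard library are available. Lean on these libraries where they do the work, as an engineer would, in place of code of your own. Each camera call takes 0.05 s, during which the arm holds its last target. There are 200 camera calls.

## Working session

There is one attempt and no reset: what is moved stays moved. The work goes in short steps, each a Python script; the robot and the scene stay as the last script left them, time stands still between calls to the robot, and variables do not carry over. Pictures are saved under pics/ and viewed, at most 10 in all, crops included, and the job is handed in when it is done.

```bash
mkdir -p pics; python3 - <<'E'
from rig import robot
import cv2,numpy as np,pickle
d={}
for n in("side","top"):
    f=robot.grab_frame(n);d[n]=f;print(n,f['fx'],f['cx'],f['cy'],f['R'].tolist() if hasattr(f['R'],'tolist') else f['R'],f['t'],(f['depth']>0).mean())
    C=-np.array(f['R']).T@np.array(f['t']);print(C)
pickle.dump(d,open('d0.pkl','wb'))
cv2.imwrite('pics/a.png',np.hstack([cv2.resize(d[n]['image'],(400,300)) for n in d]))
cv2.imwrite('pics/side0.png',cv2.resize(d['side']['image'],(800,600)))
cv2.imwrite('pics/top0.png',cv2.resize(d['top']['image'],(800,600)))
print(robot.get_t(),robot.get_tool_rot(),robot.grip_depth)
E
```

```text
side 451.3718473249442 259.38298813156496 192.45300630820023 [[0.8076707121825586, -0.589430255675085, -0.015491751912619239], [-0.2174030546197833, -0.27326992306551245, -0.9370482703627153], [0.5480911717264801, 0.7601943980605045, -0.34885605144947895]] [-0.51313547  0.21154383  1.09530608] 0.995941162109375
[-0.13989283 -1.07729455  0.57238157]
top 404.90521614968105 254.89168872619462 186.56302518883663 [[-0.010459485347865461, -0.9999395168006631, 0.003400280387536873], [-0.9986613294387353, 0.01027372716005077, -0.05069516361446829], [0.050657163855812745, -0.003925973853315189, -0.9987083851051757]] [-0.01639698  0.5783582   1.30344022] 0.996124267578125
[ 0.51138388 -0.01722061  1.33113239]
0.1 [-3.14014876e+00  1.01341527e-04  2.79975380e+00] 0.0187
```

View pics/side0.png

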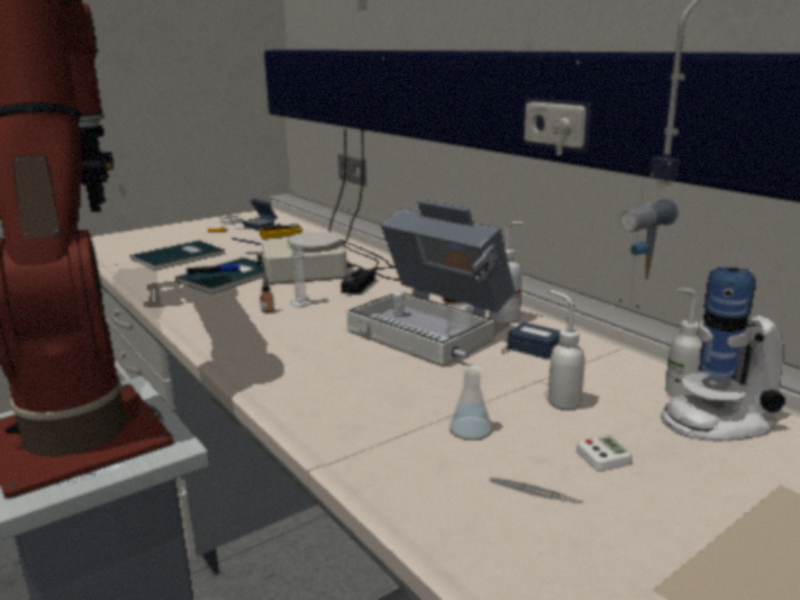

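View pics/top0.png

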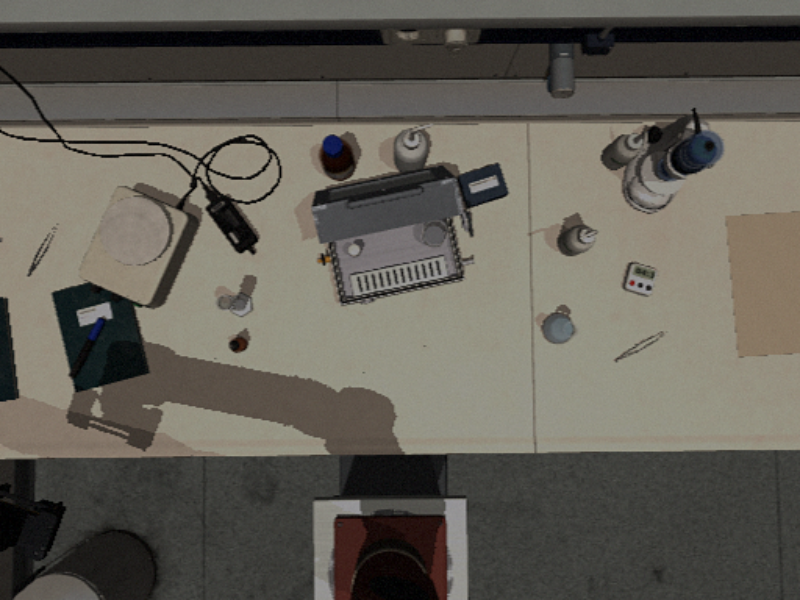

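```bash
cat > h.py <<'E'
import numpy as np,cv2
def cloud(f):
    D=f['depth'];v,u=np.indices(D.shape)
    P=np.stack([(u-f['cx'])/f['fx']*D,(v-f['cy'])/f['fy']*D,D],-1)
    W=(P-np.array(f['t']))@np.array(f['R']); W[D<=0]=np.nan
    return W
E
python3 - <<'E'
import pickle,numpy as np,cv2
from h import *
d=pickle.load(open('d0.pkl','rb'))
f=d['top'];W=cloud(f);img=f['image'];s=1.5625
for n,(u,v) in dict(bottle=(238,343),cyl=(240,302),flask=(559,328),wash=(580,240),vial=(355,248),beaker=(433,232),bench=(430,400),deck=(395,250),cass=(395,277)).items():
    print(n,W[int(v/s),int(u/s)].round(3))
# object clusters by height, top view
def blob(u0,u1,v0,v1,z0,z1):
    w=W[int(v0/s):int(v1/s),int(u0/s):int(u1/s)].reshape(-1,3);m=(w[:,2]>z0)&(w[:,2]<z1);w=w[m]
    return len(w),w.min(0).round(3),w.max(0).round(3),w.mean(0).round(4)
print('bottle',blob(215,260,325,365,.03,.12))
print('cyl',blob(205,265,275,320,.01,.2))
print('flask',blob(530,590,295,355,.01,.2))
print('wash',blob(545,610,205,265,.02,.25))
print('vial',blob(340,370,235,265,.06,.1)); print('beaker',blob(415,450,215,250,.06,.1))
m=(W[...,2]>.04)&(W[...,2]<.058)
sub=np.zeros_like(m);sub[int(215/s):int(310/s),int(315/s):int(480/s)]=1;m&=sub
z=W[130:200,200:310,2]
vis=cv2.applyColorMap(np.clip(np.nan_to_num(z)*1000,0,255).astype('u1'),cv2.COLORMAP_JET)
c=img[130:200,200:310].copy()
g=c.copy();g[m[130:200,200:310]]=(0,0,255)
cv2.imwrite('pics/c.png',np.vstack([cv2.resize(np.hstack([c,g]),(792,252),interpolation=0),cv2.resize(vis,(396,252),interpolation=0).repeat(2,1)[:, :792]]))
# bottle in side view, via amber mask
hs=cv2.cvtColor(d['side']['image'],cv2.COLOR_BGR2HSV)
WS=cloud(d['side'])
mm=np.zeros(hs.shape[:2],bool);mm[178:202,163:178]=1
w=WS[mm];k=(w[:,2]>.008)&(w[:,0]<1.5);w=w[k];print('bottle side',len(w),w.min(0).round(3),w.max(0).round(3),w.mean(0).round(4))
# rims via both clouds
for W_ in(W,WS):
    w=W_.reshape(-1,3);k=(abs(w[:,2]-.05)<.008)&(abs(w[:,1])<.25)&(w[:,0]>.4)&(w[:,0]<.85);print(k.sum())
np.save('top.npy',W);np.save('side.npy',WS)
E
```

```text
bottle [0.477 0.302 0.054]
cyl [0.559 0.297 0.063]
flask [ 0.502 -0.34   0.069]
wash [ 0.669 -0.37   0.128]
vial [0.665 0.064 0.073]
beaker [ 0.703 -0.096  0.022]
bench [ 0.352 -0.086  0.004]
deck [ 0.664 -0.014  0.022]
cass [ 0.608 -0.013  0.039]
bottle (77, array([0.458, 0.296, 0.03 ]), array([0.487, 0.32 , 0.086]), array([0.4736, 0.3062, 0.0533]))
cyl (175, array([0.541, 0.295, 0.01 ]), array([0.571, 0.325, 0.148]), array([0.5556, 0.3083, 0.0968]))
flask (331, array([ 0.469, -0.377,  0.01 ]), array([ 0.531, -0.321,  0.108]), array([ 0.4988, -0.3459,  0.0496]))
wash (347, array([ 0.651, -0.404,  0.02 ]), array([ 0.703, -0.35 ,  0.196]), array([ 0.673 , -0.3714,  0.0991]))
vial (51, array([0.65 , 0.058, 0.062]), array([0.672, 0.08 , 0.079]), array([0.6602, 0.068 , 0.072 ]))
beaker (71, array([ 0.669, -0.12 ,  0.061]), array([ 0.717, -0.07 ,  0.083]), array([ 0.6968, -0.0972,  0.076 ]))
bottle side 160 [0.458 0.287 0.008] [0.577 0.48  0.081] [0.4811 0.3161 0.0373]
579
764
```

View pics/c.png

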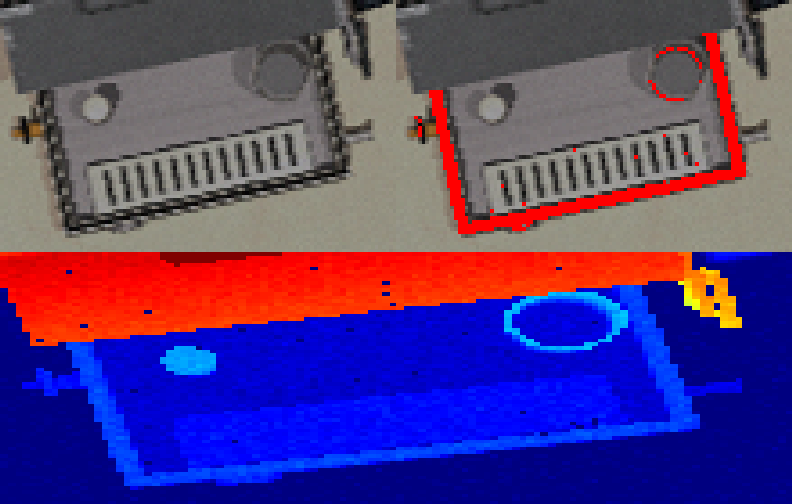

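```bash
cat >> h.py <<'E'
from scipy.spatial.transform import Rotation as Rn
def pose(yaw,down,close='y',flip=False):
    """tool z: azimuth yaw, 'down' rad below horizontal; close: fingers close along 'y' (level) or 'v' (vertical plane)"""
    f=np.array([np.cos(yaw),np.sin(yaw),0]);l=np.array([-np.sin(yaw),np.cos(yaw),0]);u=np.array([0,0,1.])
    z=f*np.cos(down)-u*np.sin(down); y=l if close=='y' else np.cross(l,z)
    if flip:y=-y
    R=np.c_[np.cross(y,z),y,z]
    return Rn.from_matrix(R).as_euler('xyz'),z
E
python3 - <<'E'
from h import *
from scipy.optimize import least_squares
from rig import robot
W=np.load('top.npy').reshape(-1,3);W=W[np.isfinite(W).all(1)]
w=W[(abs(W[:,2]-.052)<.007)&(abs(W[:,1])<.2)&(W[:,0]>.5)&(W[:,0]<.8)][:,:2]
def loc(p,q):
    c,s=np.cos(p[2]),np.sin(p[2]);d=q[:,:2]-p[:2];return np.c_[d@[c,s],d@[-s,c]]
def res(p):
    q=loc(p,w);return np.minimum(abs(q[:,0]+.075),abs(abs(q[:,1])-.125))
r=least_squares(res,[.66,0,.17],loss='soft_l1',f_scale=.002,x_scale=[.01,.01,.05])
p=r.x;print('desic',p,np.median(res(p)),len(w));
def L(q): q=np.atleast_2d(q);return loc(p,q).round(4)
print('vial',L([.6602,.068]),'beaker',L([.6968,-.0972]))
# bottle
b=W[(abs(W[:,0]-.473)<.04)&(abs(W[:,1]-.305)<.035)&(W[:,2]>.008)&(W[:,2]<.1)]
t=b[b[:,2]>.072];print('teat',len(t),t.mean(0))
bb=b[b[:,2]<.05];bb=bb[bb[:,2]>.015];f=least_squares(lambda c:np.hypot(*(bb[:,:2]-c).T)-.0155,[.473,.308],loss='soft_l1',f_scale=.002);print('body',len(bb),f.x,abs(f.fun).mean())
c=W[(abs(W[:,0]-.556)<.03)&(abs(W[:,1]-.305)<.03)&(W[:,2]>.13)];print('cyltop',c.mean(0),len(c))
# cover angle: project points in desic frame, cover top plane/ front
S=np.load('side.npy').reshape(-1,3);S=S[np.isfinite(S).all(1)]
for A in(W,S):
    q=np.c_[L(A[:,:2]),A[:,2]];k=(abs(q[:,1])<.06)&(q[:,0]>-.06)&(q[:,0]<.15)&(q[:,2]>.19)&(q[:,2]<.35);q=q[k]
    print('top z',q[q[:,2]>q[:,2].max()-.02].mean(0).round(4),q.max(0).round(4))
    for th in np.arange(1.0,1.22,.03):
        cx,cz=q[:,0]-.09,q[:,2]-.05;c_,s_=np.cos(th),np.sin(th)
        X=cx*c_-cz*s_;Z=cx*s_+cz*c_
        n=abs(Z-.07)<.003;fw=abs(X+.17)<.003;ld=abs(X+.204)<.003
        print(round(th,2),len(q),n.sum(),fw.sum(),ld.sum(),X.min().round(3))
E
```

```text
desic [ 0.65433057 -0.01245278  0.19903898] 0.0023454154388989623 445
vial [[0.0217 0.0777]] beaker [[ 0.0249 -0.0915]]
teat 13 [0.47399895 0.30924194 0.07960003]
body 52 [0.47291812 0.31250617] 0.0016668598663478623
cyltop [0.55656657 0.31289183 0.13998246] 44
top z [0.0752 0.0008 0.261 ] [0.1064 0.0599 0.2688]
1.0 1154 94 67 0 -0.193
1.03 1154 89 118 0 -0.196
1.06 1154 88 201 0 -0.199
1.09 1154 20 313 2 -0.202
1.12 1154 23 481 27 -0.204
1.15 1154 112 617 83 -0.207
1.18 1154 253 690 144 -0.209
1.21 1154 1 676 160 -0.211
top z [ 0.0721 -0.003   0.2564] [0.0858 0.0598 0.2656]
1.0 703 41 70 0 -0.192
1.03 703 39 101 0 -0.195
1.06 703 35 147 0 -0.198
1.09 703 42 216 0 -0.2
1.12 703 202 324 7 -0.203
1.15 703 121 384 37 -0.205
1.18 703 13 394 65 -0.207
1.21 703 1 360 82 -0.209
```

```bash
cat >> h.py <<'E'
DX,DY,YAW=.65433,-.01245,.19904
def dw(x,y,z):
    c,s=np.cos(YAW),np.sin(YAW);return np.array([DX+c*x-s*y,DY+s*x+c*y,z])
def cov(X,Z,th,y=0):  # cover-frame point -> world
    c,s=np.cos(th),np.sin(th);return dw(.09+X*c+Z*s,y,.05-X*s+Z*c)
E
python3 - <<'E'
from h import *
from rig import robot
def t(n,g,yaw,down,close,flip):
    o,z=pose(yaw,down,close,flip);q=robot.ik(g+z*.0187,o);print(n,flip,None if q is None else np.round(q,2))
d35=np.pi/2-np.radians(35);B=np.array([.4735,.3105,.038])
for fl in(0,1):
    for yw in(.2,.4,.58): t('bot%.1f'%yw,B,yw,d35,'y',fl);t('botup%.1f'%yw,B+[0,0,.15],yw,d35,'y',fl)
    t('place',dw(.025,0,.058),YAW,d35,'y',fl)
    t('pre',dw(.025-.105,0,.058+.15),YAW,d35,'y',fl)
    for th in(1.15,.9,.6,.3,.1):
        for e in(0,.3,.6,.9,1.2):
            t('led th%.1f e%.1f'%(th,e),cov(-.195,.064,th),YAW,th+e,'v',fl)
E
```

```text
bot0.2 0 [-1.15  0.16  0.27  2.34  1.15  0.36 -0.16]
botup0.2 0 [-1.14 -0.12  0.23  2.22  0.69  0.67  0.4 ]
bot0.4 0 [-1.07  0.13  0.28  2.38  1.23  0.2   0.  ]
botup0.4 0 [-1.11 -0.17  0.29  2.25  0.56  0.55  0.75]
bot0.6 0 [-0.56  0.13 -0.15  2.37  1.19  0.1   0.29]
botup0.6 0 [-1.14 -0.2   0.4   2.27  0.36  0.47  1.16]
place 0 [ 0.48  0.34 -0.53  2.08  0.21  0.17  1.6 ]
pre 0 [-1.01 -0.37  0.93  2.22  0.37  0.56  1.49]
led th1.1 e0.0 0 [-0.99  0.4   1.23  1.7  -0.64  0.96 -2.52]
led th1.1 e0.3 0 [-0.8   0.66  1.21  1.41 -0.68  1.39 -2.55]
led th1.1 e0.6 0 [-0.62  0.89  1.2   1.08 -0.71  1.78 -2.58]
led th1.1 e0.9 0 None
led th1.1 e1.2 0 None
led th0.9 e0.0 0 None
led th0.9 e0.3 0 [-1.06  0.29  1.24  1.79 -0.48  0.94 -2.6 ]
led th0.9 e0.6 0 [-0.86  0.59  1.22  1.51 -0.59  1.37 -2.56]
led th0.9 e0.9 0 [-0.69  0.83  1.21  1.21 -0.63  1.75 -2.55]
led th0.9 e1.2 0 [-0.48  0.97  1.01  0.89 -0.52  2.06 -2.64]
led th0.6 e0.0 0 [-0.72 -0.21  0.78  2.39  4.43  0.12 -1.03]
led th0.6 e0.3 0 [ 1.05 -0.04 -0.96  2.1  -0.48  0.45 -2.49]
led th0.6 e0.6 0 None
led th0.6 e0.9 0 [-0.95  0.47  1.22  
[... 1399 characters left out ...]
0.72 -0.21  0.78  2.39  4.43  0.12  2.12]
led th0.6 e0.3 1 [-1.06 -0.26  1.02  2.18  0.2   0.44  0.06]
led th0.6 e0.6 1 [-0.93  0.05  0.97  1.94 -0.17  0.82  0.33]
led th0.6 e0.9 1 [-0.7   0.3   0.82  1.67 -0.26  1.2   0.37]
led th0.6 e1.2 1 [-0.55  0.53  0.72  1.41 -0.27  1.55  0.38]
led th0.3 e0.0 1 None
led th0.3 e0.3 1 None
led th0.3 e0.6 1 [-1.01 -0.31  0.99  2.31  0.3   0.36 -0.  ]
led th0.3 e0.9 1 [-0.99 -0.03  1.01  2.08 -0.08  0.72  0.28]
led th0.3 e1.2 1 [-0.75  0.25  0.85  1.83 -0.23  1.09  0.38]
led th0.1 e0.0 1 None
led th0.1 e0.3 1 None
led th0.1 e0.6 1 None
led th0.1 e0.9 1 [-1.03 -0.23  1.04  2.31  0.16  0.4   0.12]
led th0.1 e1.2 1 [-0.89  0.07  0.96  2.07 -0.18  0.77  0.37]
```

```bash
python3 - <<'E'
from h import *
from rig import robot
o,z=pose(YAW,np.pi/2-np.radians(35),'y',False)
B=np.array([.4735,.3105,.040])+z*.0187
robot.goto(B-z*.11,o); print(robot.get_t(),robot.get_joints())
robot.grip(.06,15)
print(robot.line_to(B,o,feed=.12,force_limit=8),robot.get_tcp_pos()-B)
robot.grip(.02,15);print('w',robot.get_width(),robot.get_finger_force(),robot.get_t())
robot.line_to(B+[0,0,.16],o,feed=.15)
print(robot.get_width(),robot.get_finger_force(),robot.get_t(),robot.get_joints().round(2) if hasattr(robot.get_joints(),'round') else robot.get_joints())
for n in('side','wrist'):
    cv2.imwrite(f'pics/l_{n}.png',robot.grab_frame(n)['image'])
a=cv2.imread('pics/l_side.png')[120:260,60:260];b=cv2.imread('pics/l_wrist.png')
cv2.imwrite('pics/l.png',np.hstack([cv2.resize(a,(400,300)),cv2.resize(b,(400,300))]))
E
```

```text
1.5333 [-1.1714871  -0.14363359  0.14922966  2.37372212  0.83200244  0.63459533
  0.13194523]
False [-0.00013238  0.0001194   0.00021035]
w 0.030456392353126065 14.997418569400907 4.0
0.030538830955023858 14.99876122456044 5.2167 [-1.1  -0.13  0.2   2.2   0.67  0.69  0.43]
```

View pics/l.png

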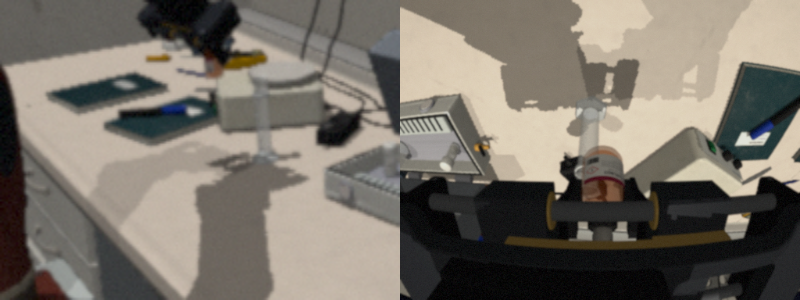

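The picture shows the bottle upright between the pads (wrist crop ~(600,180)), and the cylinder is still standing (~(265,155) in the side crop). Next I place it.

```bash
python3 - <<'E'
from h import *
from rig import robot
o,z=pose(YAW,np.pi/2-np.radians(35),'y',False)
G=dw(.025,0,.0600)+z*.0187
P=G-z*.17
p0=np.array(robot.get_tcp_pos())
P2=P.copy();P2[2]=max(P[2],p0[2])
try:
    robot.line_to(P,o,feed=.2)
except robot.PlanningError as e:
    print('line fail',e);robot.goto(P,o)
print(robot.get_t(),robot.get_tcp_pos()-P)
robot.line_to(G-z*.02,o,feed=.12)
h=robot.line_to(G-[0,0,.003],o,feed=.03,force_limit=4)
print('touch',h,robot.get_tcp_pos()-G,robot.get_force(),robot.get_t())
f=robot.grab_frame('wrist')['image'];cv2.imwrite('pics/p1.png',f)
robot.grip(.043);robot.wait(.2)
robot.line_to(np.array(robot.get_tcp_pos())-z*.17,o,feed=.15)
np.save('after.npy',robot.get_tcp_pos());print(robot.get_t(),robot.get_width())
b=robot.grab_frame('wrist')['image'];a=robot.grab_frame('side')['image'][110:245,210:390]
cv2.imwrite('pics/p.png',np.hstack([cv2.resize(a,(400,300)),cv2.resize(b,(400,300))]))
E
```

```text
7.2417 [-0.00024434  0.00058991 -0.00014184]Traceback (most recent call last):
  File "<stdin>", line 13, in <module>
rig.PlanningError: the arm cannot follow that straight line within its joint ranges
```

```bash
python3 - <<'E'
from h import *
from rig import robot
o,z=pose(YAW,np.pi/2-np.radians(35),'y',False)
G=dw(.025,0,.0600)+z*.0187
print(np.round(robot.get_joints(),2))
for t in(.17,.14,.11,.08,.06,.04,.02,0):
    q=robot.ik(G-z*t,o);print(t,None if q is None else np.round(q,2))
for yw in(0,.1,.2,.3,.4):
  for dg in (25,30,35):
    o2,z2=pose(yw,np.pi/2-np.radians(dg),'y',False);g=dw(.025,0,.06)+z2*.0187
    q=[robot.ik(g-z2*t,o2) for t in(.1,.02,0)];print(yw,dg,[None if a is None else np.round(a,2).tolist() for a in q])
E
```

```text
[-1.06 -0.35  0.99  2.22  0.37  0.53  1.49]
0.17 [-1.06 -0.35  0.99  2.22  0.37  0.53  1.49]
0.14 [-1.19 -0.28  1.15  2.22  0.31  0.45  1.55]
0.11 [-0.97 -0.02  1.02  2.21 -0.36  0.37  2.13]
0.08 [-0.2   0.09  0.23  2.17 -0.49  0.32  2.23]
0.06 [-0.2   0.14  0.23  2.16 -0.58  0.3   2.3 ]
0.04 [-0.2   0.19  0.23  2.14 -0.67  0.27  2.39]
0.02 [-0.02  0.24  0.04  2.12 -0.61  0.23  2.34]
0 [-0.24  0.29  0.27  2.11 -0.92  0.24  2.62]
0 25 [[-1.2, 0.25, 1.27, 2.04, -0.43, 0.62, 1.88], [-0.68, 0.33, 0.71, 2.01, -0.43, 0.47, 1.87], [-0.73, 0.4, 0.79, 2.01, -0.61, 0.46, 2.01]]
0 30 [[-1.22, 0.09, 1.21, 2.13, -0.15, 0.45, 1.66], [-0.59, 0.27, 0.57, 2.08, -0.36, 0.32, 1.82], [-0.59, 0.33, 0.59, 2.07, -0.51, 0.3, 1.94]]
0 35 [[-1.17, -0.02, 1.11, 2.22, 0.16, 0.32, 1.37], [-0.44, 0.23, 0.4, 2.15, -0.25, 0.17, 1.72], [-0.36, 0.28, 0.31, 2.13, -0.26, 0.14, 1.73]]
0.1 25 [[-1.21, 0.33, 1.36, 2.04, -0.65, 0.68, 2.19], [-0.76, 0.37, 0.85, 2.01, -0.67, 0.52, 2.19], [-0.72, 0.41, 0.8, 2.0, -0.72, 0.5, 2.23]]
0.1 30 [[-0.63, 0.06, 0.62, 2.12, -0.17, 0.46, 1.79], [-0.65, 0.3, 0.7, 2.08, -0.67, 0.37, 2.21]
[... 792 characters left out ...]
 0.09, 0.43, 2.08, -0.45, 0.53, 2.29], [-0.17, 0.27, 0.23, 2.04, -0.61, 0.4, 2.42], [-0.17, 0.31, 0.23, 2.03, -0.67, 0.38, 2.47]]
0.3 35 [[-0.13, 0.06, 0.23, 2.15, -0.61, 0.42, 2.46], [0.02, 0.25, 0.04, 2.1, -0.8, 0.3, 2.64], [0.18, 0.3, -0.15, 2.08, -0.7, 0.24, 2.56]]
0.4 25 [[-0.31, 0.16, 0.43, 1.97, -0.43, 0.68, 2.35], [-0.16, 0.3, 0.23, 1.95, -0.5, 0.55, 2.41], [-0.16, 0.34, 0.23, 1.95, -0.54, 0.52, 2.44]]
0.4 30 [[-0.11, 0.12, 0.23, 2.04, -0.52, 0.58, 2.47], [0.03, 0.28, 0.04, 2.01, -0.59, 0.44, 2.53], [0.03, 0.32, 0.04, 2.0, -0.63, 0.41, 2.56]]
0.4 35 [[0.29, 0.1, -0.15, 2.11, -0.65, 0.48, 2.63], [0.4, 0.29, -0.34, 2.06, -0.62, 0.32, 2.62], [0.38, 0.33, -0.34, 2.05, -0.63, 0.29, 2.63]]
```

```bash
python3 - <<'E'
from h import *
from rig import robot
o,z=pose(YAW,np.pi/2-np.radians(35),'y',False)
G=dw(.025,0,.0600)+z*.0187
P=G-z*.17
T=np.array([-.2,-.135,.23,2.23,-.09,.45,1.87])
for k in(4,3,2,1):
    q=np.array(robot.get_joints());robot.move_joints(q+(T-q)/k)
    d=np.linalg.norm(np.array(robot.get_tcp_pos())-P);robot.goto(P,o);print(d.round(3),np.round(robot.get_joints(),2))
print(robot.get_t(),robot.get_width())
for t in(.14,.11,.08,.06,.04,.02,0):
    q=robot.ik(G-z*t,o);print(t,None if q is None else np.round(q,2))
E
```

```text
0.015 [-0.92 -0.27  0.88  2.22  0.19  0.5   1.64]
0.011 [-0.73 -0.21  0.73  2.21  0.02  0.49  1.78]
0.012 [-0.51 -0.16  0.53  2.2  -0.12  0.48  1.9 ]
0.027 [-0.24 -0.13  0.28  2.19 -0.22  0.49  1.98]
10.0 0.03053568127961607
0.14 [-0.26 -0.06  0.3   2.19 -0.3   0.43  2.05]
0.11 [-0.28  0.01  0.32  2.18 -0.39  0.37  2.14]
0.08 [-0.27  0.09  0.32  2.17 -0.52  0.33  2.25]
0.06 [-0.25  0.14  0.28  2.16 -0.6   0.3   2.32]
0.04 [-0.19  0.19  0.23  2.14 -0.67  0.27  2.38]
0.02 [-0.13  0.24  0.15  2.12 -0.71  0.24  2.43]
0 [-0.06  0.28  0.07  2.1  -0.73  0.2   2.45]
```

Continuous solution now.

```bash
cat > place.py <<'E'
from h import *
from rig import robot
o,z=pose(YAW,np.pi/2-np.radians(35),'y',False)
G=dw(.025,0,.0600)+z*.0187
robot.line_to(G-z*.02,o,feed=.12)
h=robot.line_to(G-[0,0,.003],o,feed=.03,force_limit=4)
print('touch',h,robot.get_tcp_pos()-G,robot.get_force(),robot.get_t())
robot.grip(.043);robot.wait(.2)
robot.line_to(np.array(robot.get_tcp_pos())-z*.17,o,feed=.15)
print(robot.get_t(),robot.get_width())
b=robot.grab_frame('wrist')['image'];a=robot.grab_frame('side')['image'][110:245,210:390]
cv2.imwrite('pics/p.png',np.hstack([cv2.resize(a,(400,300)),cv2.resize(b,(400,300))]))
E
python3 place.py
```

```text
touch True [-0.00156272 -0.0003635  -0.00016715] [-1.14151707 -0.00887291  4.31673981] 12.0167
14.0667 0.04285647366408756
```

View pics/p.png

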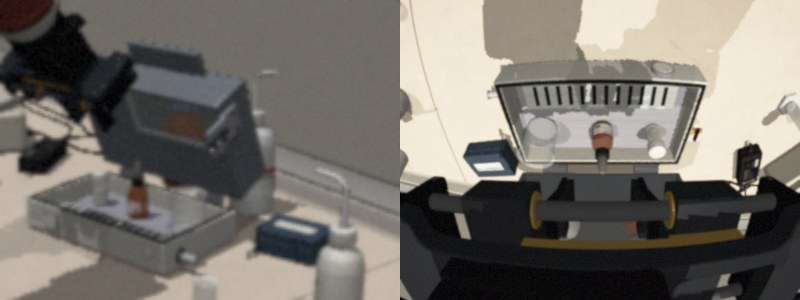

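The picture shows the bottle upright on the deck between beaker and vial (side crop ~(137,195); wrist ~(600,135)); nothing else has moved. Now the cover.

```bash
cat >> h.py <<'E'
PSI=1.1
def led(th,g,s=.012,psi=PSI,y=0):
    """TCP with front finger's inner face on the lip, gap g"""
    o,z=pose(YAW,psi,'v',True)
    n=np.array([np.cos(YAW)*np.sin(psi),np.sin(YAW)*np.sin(psi),np.cos(psi)])
    return cov(-.198,.064,th,y)+n*(g/2-.006)+z*s,o
def gap(th,s=.012):
    e=max(PSI-th,0);return .006+(.006+s*np.sin(e))/np.cos(e)
E
python3 - <<'E'
from h import *
from rig import robot
p,o=led(1.15,.012); _,z=pose(YAW,PSI,'v',True)
I=dw(-.06,0,.36)
print(robot.ik(I,o),p,p-z*.1)
robot.goto(I,o);robot.grip(.04,20)
print(robot.get_t(),np.round(robot.get_joints(),2))
f=robot.grab_frame('top')
robot.line_to(p-z*.08,o,feed=.2)
print(robot.get_t(),np.round(robot.get_joints(),2))
for th in(1.15,1,.8,.6,.4,.2,.1):
    g=gap(th);q=robot.ik(led(th,g)[0],o);print(th,round(g,4),None if q is None else np.round(q,2))
a=robot.grab_frame('side')['image'][70:245,180:400];b=robot.grab_frame('wrist')['image']
cv2.imwrite('pics/q.png',np.hstack([cv2.resize(a,(400,300)),cv2.resize(b,(400,300))]))
E
```

```text
[-0.00244792 -0.14671572  0.02902526  1.79183857 -0.11343462  1.03889369
  0.26109988] [0.72586869 0.00198012 0.24617597] [ 0.68140462 -0.00698876  0.3352967 ]
16.025 [-0.   -0.15  0.03  1.79 -0.11  1.04  0.26]
16.75 [-0.03  0.06  0.02  1.68 -0.11  0.94  0.23]
1.15 0.012 [-0.03  0.17  0.01  1.71 -0.11  0.81  0.24]
1 0.0132 [-0.03  0.11  0.01  1.78 -0.12  0.79  0.25]
0.8 0.016 [-0.01  0.05  0.01  1.88 -0.13  0.76  0.28]
0.6 0.0194 [-0.   -0.    0.02  1.98 -0.15  0.71  0.3 ]
0.4 0.024 [ 0.   -0.03  0.02  2.07 -0.17  0.66  0.34]
0.2 0.0308 [ 0.01 -0.04  0.03  2.14 -0.19  0.58  0.38]
0.1 0.0358 [ 0.01 -0.03  0.04  2.18 -0.21  0.55  0.4 ]
```

View pics/q.png

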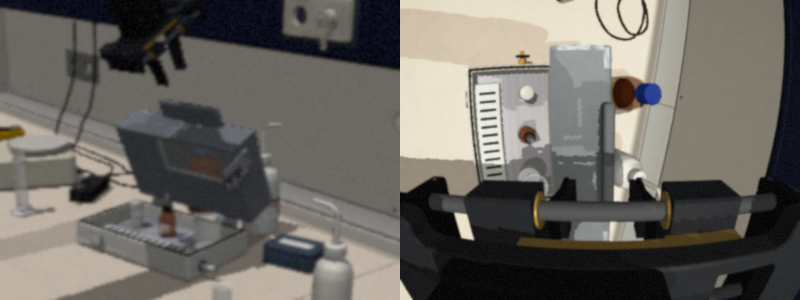

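The view shows the ledge edge-on (~(607,150) in the wrist crop), centred between the open fingertips (~565 and ~650). I descend and pinch.

```bash
python3 - <<'E'
from h import *
from rig import robot
p,o=led(1.15,.012)
print(robot.line_to(p,o,feed=.1,force_limit=6),robot.get_tcp_pos()-p,robot.get_force())
robot.grip(.005,8);print('w',robot.get_width(),robot.get_finger_force(),robot.get_force(),robot.get_t())
f=robot.grab_frame('side');W=cloud(f).reshape(-1,3);W=W[np.isfinite(W).all(1)]
d=W[:,:2]-[DX,DY];c,s=np.cos(YAW),np.sin(YAW);x=d@[c,s];y=d@[-s,c]
# front wall of cover: |y| <.12, fit plane X=-.17 (front face, upper facing)
k=(y<-.04)&(y>-.12)&(x>-.02)&(x<.10)&(W[:,2]>.15)&(W[:,2]<.27)
for th in np.arange(1.0,1.24,.02):
    X=(x[k]-.09)*np.cos(th)-(W[k,2]-.05)*np.sin(th);print(round(th,2),(abs(X+.17)<.003).sum(),end=' ; ')
E
```

```text
False [ 0.00026348 -0.00010979  0.00082412] [ 0.01774626 -0.51815409 -0.6420481 ]
w 0.012614781054460018 8.039060174428414 [-0.31866977  0.04903883  6.01191241] 18.3917
1.0 71 ; 1.02 91 ; 1.04 122 ; 1.06 154 ; 1.08 213 ; 1.1 258 ; 1.12 296 ; 1.14 314 ; 1.16 310 ; 1.18 287 ; 1.2 250 ; 1.22 221 ;
```

```bash
python3 - <<'E'
from h import *
from rig import robot
robot.grip(.005,14)
for th in np.arange(1.08,.77,-.06):
    p,o=led(th,robot.get_width())
    h=robot.line_to(p,o,feed=.06,force_limit=30)
    print(round(th,2),h,np.round(robot.get_width(),4),round(gap(th),4),np.round(robot.get_force(),1),np.round((robot.get_tcp_pos()-p)*1000,1),robot.get_t())
    if h:break
a=robot.grab_frame('side')['image'][70:245,180:400];b=robot.grab_frame('wrist')['image']
cv2.imwrite('pics/r.png',np.hstack([cv2.resize(a,(400,300)),cv2.resize(b,(400,300))]))
E
```

```text
1.08 False 0.0118 0.0122 [-0.8  0.1  6. ] [0.2 0.  0.8] 19.05
1.02 False 0.013 0.013 [-1.2  1.5  6.8] [0.2 0.1 0.8] 19.4167
0.96 False 0.0133 0.0138 [-2.3  0.2  7.7] [0.1 0.1 0.8] 19.7667
0.9 False 0.0143 0.0146 [-4.   0.7  8.1] [0.1 0.1 0.9] 20.125
0.84 False 0.0153 0.0154 [-4.9  0.8  8.2] [-0.   0.2  0.9] 20.475
0.78 False 0.0161 0.0163 [-5.6  0.3 10. ] [-0.1  0.2  0.9] 20.825
```

View pics/r.png

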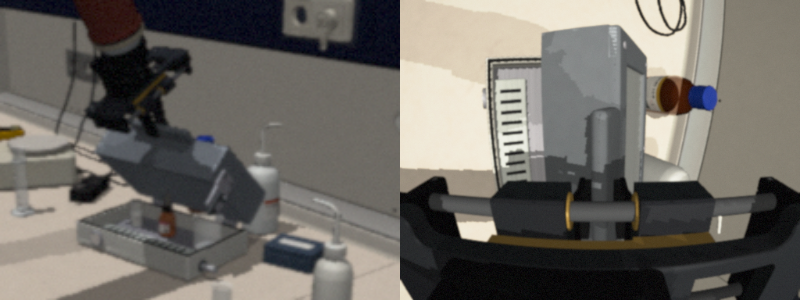

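The view shows the ledge pinched and the cover about 0.78, bottle standing (side crop ~(165,220)); widths match the geometry. Continue with the front finger carrying the cover and the gap opened slightly.

```bash
python3 - <<'E'
from h import *
from rig import robot
for th in list(np.arange(.76,.15,-.06))+[.15,.13]:
    g=gap(th)+.003;p,o=led(th,g)
    h=robot.line_to(p,o,feed=.06,force_limit=30); robot.grip(g,40)
    print(round(th,2),h,np.round(robot.get_width(),4),round(g,4),np.round(robot.get_force(),1),np.round((robot.get_tcp_pos()-p)*1000,1),robot.get_t())
    if h:break
a=robot.grab_frame('side')['image'][70:245,180:400];b=robot.grab_frame('wrist')['image']
cv2.imwrite('pics/s.png',np.hstack([cv2.resize(a,(400,300)),cv2.resize(b,(400,300))]))
E
```

```text
0.76 False 0.0193 0.0196 [-3.   0.7 -0.9] [-0.8 -0.1 -1.3] 21.5333
0.7 False 0.0208 0.0206 [-2.4  0.5 -3.6] [-0.2  0.1 -0.4] 22.1083
0.64 False 0.0216 0.0216 [-2.2  1.  -2.8] [ 0.  0. -0.] 22.6917
0.58 False 0.0229 0.0228 [-2.7  0.4 -3.6] [-0.1 -0.  -0.3] 23.275
0.52 False 0.0239 0.024 [-2.3  0.6 -3.3] [-0.3 -0.1 -0.4] 23.8667
0.46 False 0.0256 0.0254 [-3.6  0.8 -2.4] [-0.4 -0.1 -0.5] 24.4667
0.4 False 0.0266 0.027 [-3.4 -0.3 -2. ] [-0.5 -0.1 -0.6] 25.075
0.34 False 0.0285 0.0287 [-3.9 -1.  -1.1] [-0.5 -0.1 -0.5] 25.6917
0.28 False 0.0307 0.0307 [-6.7 -0.9  0.7] [-0.7 -0.2 -0.7] 26.325
0.22 False 0.0331 0.0329 [-7.8 -1.7  0.8] [-1.2 -0.3 -1.1] 26.9667
0.16 False 0.0351 0.0356 [-9.1 -1.8 -0.2] [-1.7 -0.3 -1.5] 27.6333
0.15 False 0.0359 0.0361 [-7.8 -1.7 -2.1] [-1.9 -0.4 -1.8] 28.1
0.13 False 0.0373 0.0371 [-7.7 -1.1 -2.2] [-1.8 -0.3 -1.7] 28.575
```

View pics/s.png

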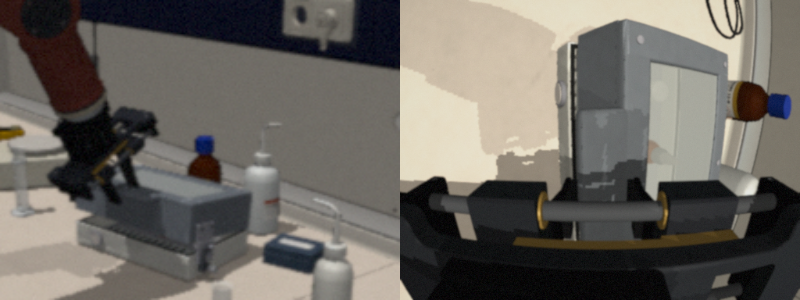

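The cover is nearly down and still carried by the front finger (hook near (205,250) in the side crop). I lower in small steps until the load leaves the finger.

```bash
python3 - <<'E'
from h import *
from rig import robot
for th in(.12,.11,.10,.09,.08,.07,.06):
    g=gap(th)+.004;p,o=led(th,g)
    h=robot.line_to(p,o,feed=.03,force_limit=30); robot.grip(g,40)
    F=robot.get_force();print(th,h,np.round(robot.get_width(),4),np.round(F,1),np.round((robot.get_tcp_pos()-p)*1000,1),robot.get_t())
    if h or np.hypot(F[0],F[2])<1.5:break
f=robot.grab_frame('top');W=cloud(f).reshape(-1,3);W=W[np.isfinite(W).all(1)]
d=W[:,:2]-[DX,DY];c,s=np.cos(YAW),np.sin(YAW);x=d@[c,s];y=d@[-s,c]
k=(abs(y)>.08)&(abs(y)<.12)&(x>-.06)&(x<.06)&(W[:,2]>.09)&(W[:,2]<.18)
print(k.sum(),np.polyfit(x[k],W[k,2],1))
E
```

```text
0.12 False 0.0385 [-5.3 -1.6 -4.2] [-1.6 -0.3 -1.8] 29.1917
0.11 False 0.0394 [-5.6 -1.6 -4.5] [-1.5 -0.3 -1.6] 29.6583
0.1 False 0.0397 [-6.7 -0.8  1. ] [-0.6 -0.2 -0.6] 30.125
0.09 False 0.0404 [-6.5 -1.   4.5] [ 0.3 -0.1  0.5] 30.5917
0.08 False 0.0406 [-7.7 -0.4  9.5] [ 1.2 -0.   1.6] 31.0583
0.07 False 0.0418 [-10.7   0.1  16. ] [2.  0.1 2.8] 31.525
0.06 False 0.0422 [-14.5   1.4  23.5] [2.8 0.1 4. ] 31.9917
1062 [-0.11192025  0.12789583]
```

```bash
python3 - <<'E'
from h import *
from rig import robot
_,z=pose(YAW,PSI,'v',True)
p,o=led(.10,.042);robot.line_to(p,o,feed=.03)
print(np.round(robot.get_force(),1))
robot.grip(.055,20);print(np.round(robot.get_force(),1))
robot.line_to(p-z*.08,o,feed=.12);robot.grip(0,20)
f=robot.grab_frame('top');W=cloud(f).reshape(-1,3);W=W[np.isfinite(W).all(1)]
d=W[:,:2]-[DX,DY];c,s=np.cos(YAW),np.sin(YAW);x=d@[c,s];y=d@[-s,c]
k=(abs(y)>.08)&(abs(y)<.12)&(x>-.06)&(x<.06)&(W[:,2]>.09)&(W[:,2]<.18)
print(k.sum(),np.polyfit(x[k],W[k,2],1),robot.get_t())
# press: fingertips onto ledge top 187 mm before hinge line (on ledge)
q=cov(-.187,.07,.11);o2,_=pose(YAW,PSI+.15,'v',True)
robot.goto(q+[0,0,.03],o2)
e=cov(-.187,.07,0)
h=robot.line_to([e[0],e[1],e[2]-.003],o2,feed=.04,force_limit=28)
print('press',h,(robot.get_tcp_pos()-e)*1000,np.round(robot.get_force(),1),robot.get_t())
E
```

```text
[-2.9 -1.8 -1.8]
[ 0.1  0.4 -0.4]
1059 [-0.11898878  0.12841137] 35.025
press True [0.84367964 0.18656301 2.37735222] [-5.8 -0.  11. ] 36.5
```

```bash
python3 - <<'E'
from h import *
from rig import robot
def slope():
    f=robot.grab_frame('top');W=cloud(f).reshape(-1,3);W=W[np.isfinite(W).all(1)]
    d=W[:,:2]-[DX,DY];c,s=np.cos(YAW),np.sin(YAW);x=d@[c,s];y=d@[-s,c]
    k=(abs(y)>.08)&(abs(y)<.12)&(x>-.06)&(x<.06)&(W[:,2]>.09)&(W[:,2]<.18);return np.polyfit(x[k],W[k,2],1)
print(slope())
p=np.array(robot.get_tcp_pos())
h=robot.line_to(p-[0,0,.004],feed=.03,force_limit=20);print(h,np.round(robot.get_tcp_pos()-p,4),np.round(robot.get_force(),1))
print(slope())
_,z=pose(YAW,PSI+.15,'v',True)
robot.line_to(np.array(robot.get_tcp_pos())+[0,0,.02],feed=.1);robot.line_to(np.array(robot.get_tcp_pos())+[-.03,0,.12],feed=.2);robot.wait(.3)
print(slope(),robot.get_force(),robot.get_t())
a=robot.grab_frame('side')['image'];b=robot.grab_frame('top')['image'][90:290,100:430]
cv2.imwrite('pics/t.png',np.vstack([cv2.resize(a[130:290,140:400],(600,330)),cv2.resize(b,(600,270))]))
E
```

```text
[-0.00114201  0.1182365 ]
True [ 0.0001 -0.     -0.0002] [-11.5  -0.4  17.3]
[-0.00045127  0.11821618]
[0.00105401 0.11822956] [ 0.38617245 -0.30327878  0.22118643] 38.2833
```

View pics/t.png

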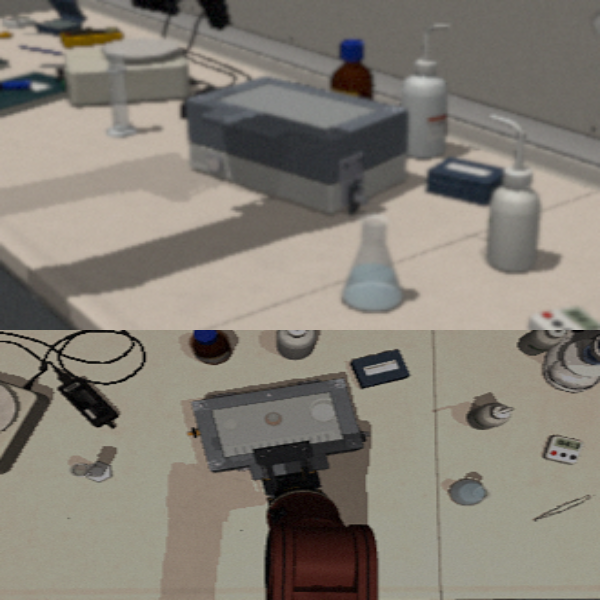

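The cover is level and stays shut (slope about 0), with the hook behind the pin at (355,185). Through the window I can see the vial, bottle and beaker standing, and the bench items haven't moved. I hand it in.

```bash
python3 -c "
from rig import robot
print(robot.close_job(),robot.get_t())"
```

```text
the job is handed in; nothing more can be done
the job is handed in; nothing more can be done
```

The amber bottle stands upright between the beaker and the vial, the cover was lowered under control and pressed shut with the catch behind its pin, the other items stayed standing, and I handed the job in at about 38 s.

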